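# Pack peg billets marked face up in the lidded chest

## Robot

A 7-joint arm with a two-finger parallel gripper is mounted at the origin on the work surface. World frame = base frame: x ahead of the robot, y to its left, z up, the work surface at z = 0. Lengths are in m, angles in rad, forces in N, time in s.
With the tool pointing down it reaches from about 0.425 to 0.875 m from the base axis. Payload 4.7 kg.
Tool frame: the origin (TCP) lies between the finger pads; the fingertips stand 8 mm ahead of it and the grasp point (between the pads) lies 11 mm behind it; z points along the fingers, y is the line along which they close (so a half turn about z gives the same grasp; the last joint's range is limited). The gripper opens to 85 mm and grips with 20 to 120 N. Pads are 22 mm wide; open, the fingers measure 114 mm over their backs; the gripper's body (76 mm by 85 mm) begins 54 mm behind the grasp point. The pads swing forward as they close: fully open they stand 13 mm farther back than shut.
Start: joints at [0.014, 0.321, -0.07, 1.45, 0.023, 1.371, -0.057], TCP at [0.65, -0, 0.239] pointing down, gripper open.
Joint ranges: [-2.86, 2.86], [-0.3, 2.09], [-1.38, 1.24], [0.06, 2.45], [-1.56, 4.7], [0.09, 2.05], [-2.69, 2.69]. Speed limits (rad/s): [2.57, 2.57, 3.14, 3.14, 3.14, 3.14, 3.14].

## Interface

Orientations are given as a 3x3 rotation matrix whose columns are the frame's x, y, z axes.
In Python, from plant import status, vision, arm gives the robot as it stands.
- The arm moves only by the shell command python3 -m crank 'ROWS' [FORCE]. ROWS is text: rows parted by semicolons, each of 5 numbers parted by spaces: the opening in per cent of the stroke, from 0 (shut) to 100 (fully open), then the shift along the tool's x, y, z scaled (see below), then the turn about the tool's z scaled (see below). A call has exactly 5 rows; each row is the pose to reach, as a shift and turn from the pose commanded when the call began, along the tool's axes at that moment; what a row does not reach only later rows make up. The controller multiplies each number of a shift by 0.15 m and each number of a turn by 90 degrees. A row lasts 1/8 s, in which the tool goes at most 62.5 mm and 10.7 degrees, less where a joint would pass 70% of its speed; a pose out of reach is approached as far as the arm can. A call with a number of a shift or a turn outside -1 to 1 is refused whole. A call with a gripper value outside its range is refused whole. The fingers move at their own pace and stop on an object; FORCE is the grip in N (left out, the last holds). Time passes only in rows, so rows that repeat a pose let the fingers close, or fill a call up. It gives the time, the measured TCP pose, the force, the opening and the grip force at its end, in the units of the state.
- status.sense(): the state, without advancing time (a new reading comes with each control period).
- vision.camera(name): name is "scene" or "side" or "wrist"; returns a dict with "img" (480x640x3 uint8, red, green, blue), "range_z" (480x640 float32, m along the optical axis (not along the pixel's ray), 0 where there is no reading), "camera_matrix" (3x3 intrinsics, pixels), "origin" and "rotation" of the camera in the world. Camera axes: x right, y up, looking along -z (the intrinsics and any distortion apply to the point x, -y, -z); pixel columns grow to the right and rows downward; lengths in m; the calibration is good to about 2 mm. The wrist camera is an equidistant fisheye: a pixel r from the principal point sees the ray r / f radians off the axis. A picture is of the moment at which its call begins.
- arm.close_job(): hands the job in; it is judged then, once.
The state is a dict: "clock": time; "joints": joint angles; "joint_velocities": joint speeds; "joint_efforts": joint torques, N m; "position": TCP position; "tcp_rot": TCP orientation; "force": force on the tool from outside, world axes, zero at the start; "wrist_torque": the same for the moment, N m; "finger_gap": finger opening in m; "grasp_force": force on a finger pad.
Only numpy, scipy, OpenCV 4.12 (cv2) and the standard library are available. Lean on these libraries where they do the work, as an engineer would, in place of code of your own. Each camera call takes 0.05 s, during which the arm holds its last target. There are 200 camera calls.

## Task

Pack the peg billets lying on the cork mat into the chest with the bamboo sliding lid: take the lock stick out from behind the lid and set it aside, slide the lid fully open, roll each billet over on the mat one flat at a time (do not lift it before it is right) until the face with the three string holes is on top, and lay it that way up, flat on the floor of the chest. When all are in, slide the lid fully shut and lay the lock stick back in its place between the lid and the stop block, leaving the hand plane, the dish and the tuning key alone.

Things in the scene. Friction and masses are not known exactly. Their poses are not given: they have to be found in the camera images.
- chest: low fixed chest, 300 mm (x) by 280 (y); origin at the centre of its underside, x the way the lid opens. Open bay: x -140 to -5, y +-130, floor at z 10, 10 mm walls up to z 49. Behind it a solid deck, top at z 49, with a stop block at its rear end (x 140 to 150, 80 wide, 24 high). Low side rails (|y| over 134) up to z 59
- bay (a point): centre of the floor of the chest's bay (chest x -72.5, y 0, z 10 mm); room for three billets side by side along chest x, e.g. at y -75, 0 and 75 mm
- stick_place (a point): where the middle of the lock stick lies when it locks the lid: on the deck, chest x 67.5, y 0, z 60 mm, the stick pointing along chest x
- lid (a joint): how far the bamboo lid has slid open towards chest +x, in m: 0 shut, 0.14 fully open against its stop; friction about 1.5 N, stays where left. The lid is 145 mm (x) by 262 mm, its top at chest z 58 mm; shut, its rear edge is at chest x -5 mm
- lid_handle (a point): middle of the lid's handle, a dark batten standing on the lid: 16 mm thick (along chest x), 90 long (along chest y), 30 high, from chest z 58 to 88; this point at chest z 76, x -120 with the lid shut; moves with the lid
- stick_mid (a point): centre of the lock stick, a loose dark wooden bar 131 mm long (its x), 18 mm wide (y), 22 mm high (z), 60 g, lying on the deck with about 7 mm to spare at each end between the rear edge of the shut lid and the stop block, so that the lid cannot open
- mat: cork rolling mat fixed to the bench, 200 mm (x) by 440 mm (y), 3 mm thick, grippy (friction about 1); origin at the centre of its underside. The billets lie across it, about along its x, and roll along its y
- billet1_mid (a point): centre of a hexagonal sycamore peg billet lying on a flat on the mat (may be absent): 36 mm across flats, 41.6 across corners, 100 long, 85 g. x runs along it; z points out of the marked face, which has a row of three dark string holes (9 mm wide, 30 apart); on each end a saw kerf runs from the middle to that face. Marked face on top = z up. A roll by one flat moves the centre 20.8 mm
- billet2_mid (a point): centre of a hexagonal sycamore peg billet lying on a flat on the mat (may be absent): 36 mm across flats, 41.6 across corners, 100 long, 85 g. x runs along it; z points out of the marked face, which has a row of three dark string holes (9 mm wide, 30 apart); on each end a saw kerf runs from the middle to that face. Marked face on top = z up. A roll by one flat moves the centre 20.8 mm
- billet3_mid (a point): centre of a hexagonal sycamore peg billet lying on a flat on the mat (may be absent): 36 mm across flats, 41.6 across corners, 100 long, 85 g. x runs along it; z points out of the marked face, which has a row of three dark string holes (9 mm wide, 30 apart); on each end a saw kerf runs from the middle to that face. Marked face on top = z up. A roll by one flat moves the centre 20.8 mm
- plane: galvanized steel hand plane, 170 mm long, 55 mm wide, 75 mm high, beyond the work; leave alone
- dish: turquoise enamel dish of finished pegs, 150 mm across, 30 mm high; leave alone
- key: round brass tuning key, 44 mm across, 42 mm high; leave alone
Things that resemble listed ones, but are neither listed nor needed, are in the scene too. Of the things that look like the part that bears stick_mid, the larger one is meant.

How it is judged:
On the way, in this order (a step that is already met when the one before it is completed fails the run):
1. the lock stick is taken out of its place (distance between stick_mid and stick_place above 0.1 m), for 0.2 s.
2. the lid is slid fully open (value of joint lid above 0.13 m), for 0.2 s.
3. every billet lies in the chest with its marked face up, let go (x of billet1_mid in the frame of chest between -0.135 and -0.02 m and y of billet1_mid in the frame of chest between -0.125 and 0.125 m and z of each of billet1_mid, billet2_mid, billet3_mid in the frame of chest below 0.036 m and angle between each of billet1_mid, billet2_mid, billet3_mid's own z axis and vertical below 0.25 rad and x of billet2_mid in the frame of chest between -0.135 and -0.02 m and y of billet2_mid in the frame of chest between -0.125 and 0.125 m and x of billet3_mid in the frame of chest between -0.135 and -0.02 m and y of billet3_mid in the frame of chest between -0.125 and 0.125 m and contact force between the fingers and billet1 below 0.1 N and contact force between the fingers and billet2 below 0.1 N and contact force between the fingers and billet3 below 0.1 N), for 0.3 s.
4. the lid is slid fully shut (value of joint lid below 0.008 m), for 0.2 s.
At the end, for the whole second after the job is handed in: Every billet lies flat on the bay floor, marked face up (within 0.25 rad); the lid is shut to within 8 mm; the lock stick lies at rest on the deck between lid and stop block (centre within 13 mm along and 50 mm across of its place, aligned within 0.25 rad) (x of billet1_mid in the frame of chest between -0.135 and -0.02 m and y of billet1_mid in the frame of chest between -0.125 and 0.125 m and z of each of billet1_mid, billet2_mid, billet3_mid in the frame of chest below 0.036 m and angle between each of billet1_mid, billet2_mid, billet3_mid's own z axis and vertical below 0.25 rad and x of billet2_mid in the frame of chest between -0.135 and -0.02 m and y of billet2_mid in the frame of chest between -0.125 and 0.125 m and x of billet3_mid in the frame of chest between -0.135 and -0.02 m and y of billet3_mid in the frame of chest between -0.125 and 0.125 m and x of stick_mid in the frame of chest between 0.054 and 0.081 m and y of stick_mid in the frame of chest between -0.05 and 0.05 m and z of stick_mid in the frame of chest between 0.053 and 0.066 m and angle between the x axis of stick_mid and the x axis of chest, either way round below 0.25 rad and value of joint lid below 0.008 m and linear speed of each of billet1, billet2, billet3, stick below 0.02 m/s); the robot touches nothing.
It fails at once if a billet is lifted (centre over 90 mm high) before its marked face is on top ((height (world z) of billet1_mid above 0.09 m and angle between billet1_mid's own z axis and vertical above 0.7 rad) or (height (world z) of billet2_mid above 0.09 m and angle between billet2_mid's own z axis and vertical above 0.7 rad) or (height (world z) of billet3_mid above 0.09 m and angle between billet3_mid's own z axis and vertical above 0.7 rad)).
It fails at once if the hand plane, the dish or the tuning key is moved by more than 30 mm (distance of any of plane, dish, key from where it was at the start of the episode above 0.03 m).
Of billet1, billet2, billet3 only 2 to 3 are there at a start; the rules pass over those that are not, and their reading is None.
At some moment in a run one of stick may be knocked a few centimetres aside while the robot is not near it.
It also fails if it takes over 210 s, if anything falls off the work surface, if the arm or the gripper's body presses on something with over 40 N, if the wrist force passes 120 N, or if a joint passes its speed limit or range.

## Working session

There is one attempt and no reset: what is moved stays moved. The work goes in short steps, Python scripts to look and compute and a shell command to move; the robot and the scene stay as the last step left them, time stands still between calls to the robot, and variables do not carry over. Pictures are saved under pics/ and viewed, at most 14 in all, crops included, and the job is handed in when it is done.

```bash
ls; mkdir -p pics; cat > h.py <<'E'
import numpy as np,cv2
from plant import status,vision,arm
def cam(n):
    c=vision.camera(n); return c
def cloud(c):
    K=c["camera_matrix"];d=c["range_z"];v,u=np.mgrid[:480,:640]
    x=(u-K[0,2])/K[0,0]*d;y=-(v-K[1,2])/K[1,1]*d
    P=np.stack([x,y,-d],-1)@np.array(c["rotation"]).T+np.array(c["origin"])
    P[d==0]=np.nan
    return P
def save(n,img,box=None,s=1):
    if box: img=img[box[1]:box[3],box[0]:box[2]]
    img=cv2.resize(img,None,fx=s,fy=s,interpolation=cv2.INTER_CUBIC)
    cv2.imwrite("pics/"+n+".png",img[:,:,::-1])
E
python3 - <<'E'
from h import *
import pickle
for n in("scene","side"):
    c=cam(n);save(n+"0",c["img"]);pickle.dump(c,open(n+"0.pkl","wb"));print(n,c["origin"],c["rotation"],c["camera_matrix"],[k for k in c])
s=status.sense();print(s["position"],s["tcp_rot"],s["clock"])
E
```

```text
pics
scene [1.00195495 0.22691968 0.78934765] [[-0.47283532 -0.74236663  0.47467731]
 [ 0.88106876 -0.39097367  0.26619058]
 [-0.01202468  0.54408766  0.8389422 ]] [[481.44836637   0.         322.31299199]
 [  0.         481.44836637 235.96271921]
 [  0.           0.           1.        ]] ['img', 'range_z', 'camera_matrix', 'origin', 'rotation']
side [ 0.5004188  -0.59123256  0.75761235] [[ 0.98770747  0.1024263  -0.11807963]
 [-0.15543454  0.72356803 -0.67252465]
 [ 0.01655443  0.68261128  0.73059414]] [[498.76961283   0.         313.11384992]
 [  0.         498.76961283 239.18875046]
 [  0.           0.           1.        ]] ['img', 'range_z', 'camera_matrix', 'origin', 'rotation']
[ 6.49512275e-01 -6.45127297e-05  2.38301384e-01] [[-3.63526936e-05  9.99998366e-01 -1.80718584e-03]
 [ 9.99999993e-01  3.61570066e-05 -1.08315236e-04]
 [-1.08249717e-04 -1.80718976e-03 -9.99998361e-01]] 0.1
```

View pics/scene0.png

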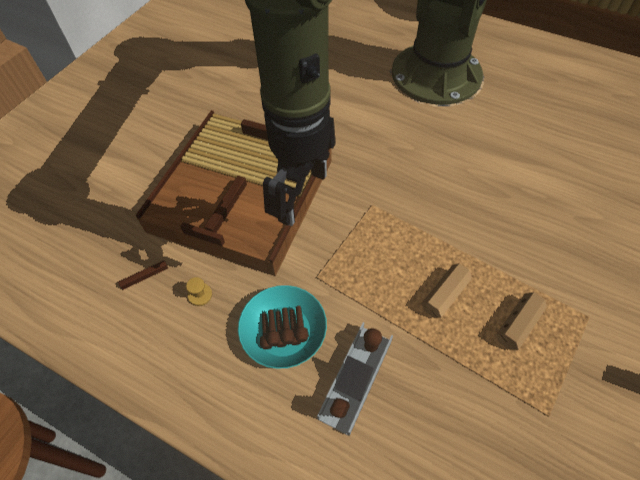

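View pics/side0.png

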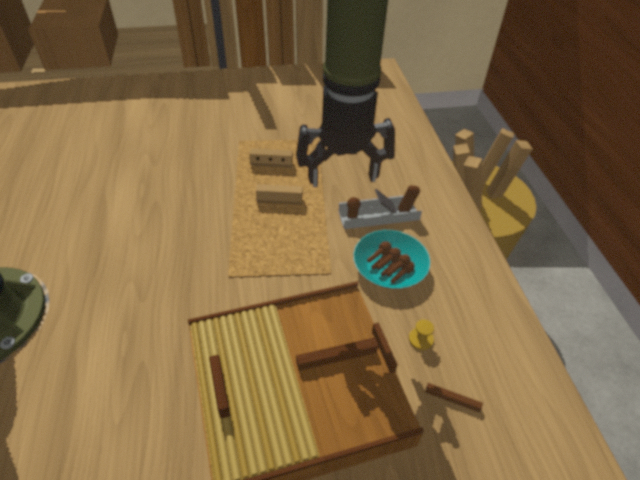

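Two billets: side view (271,158) with three holes on the side facing the camera, and (280,192) with no holes showing. Lock stick candidates: the bar on the deck at side (340,353), and the bar on the bench at (453,397). The deck bar is larger and lies between the lid and the stop block, so it fits. I'll measure and crop.

```bash
python3 - <<'E'
from h import *
import pickle
c=pickle.load(open("side0.pkl","rb"));P=cloud(c);img=c["img"]
f=lambda u,v:np.round(P[v-1:v+2,u-1:u+2].reshape(-1,3).mean(0),3)
for n,u,v in[("stick",340,353),("decoy",453,397),("lid",270,400),("deck",340,320),("mat",280,240),("b1",271,158),("b2",280,188),("dish",390,250),("key",425,328),("handle",219,385)]:print(n,f(u,v))
# mask by height
def rect(mask,n):
    p=P[mask][:,:2].astype(np.float32); r=cv2.minAreaRect(p); print(n,len(p),np.round(r[0],4),np.round(r[1],4),round(r[2],2),"z",np.round(np.nanmedian(P[mask][:,2]),4)); 
v,u=np.mgrid[:480,:640]; z=P[...,2]
win=lambda a,b,c_,d:(u>=a)&(u<=c_)&(v>=b)&(v<=d)
hsv=cv2.cvtColor(img,cv2.COLOR_RGB2HSV)
rect(win(290,335,378,372)&(z>.0655)&(z<.08),"sticktop")
rect(win(365,315,400,375)&(z>.068),"stop")
rect(win(205,350,235,420)&(z>.08)&(z<.1),"handle")
rect(win(240,140,310,175)&(z>.0345)&(z<.05),"b1top")
rect(win(245,175,310,205)&(z>.0345)&(z<.05),"b2top")
rect(win(420,375,490,415)&(z>.006)&(z<.05),"decoy")
rect(win(325,225,440,295)&(z>.02)&(z<.05),"dish")
rect(win(335,180,425,230)&(z>.02)&(z<.09),"plane")
rect(win(405,315,440,352)&(z>.02)&(z<.06),"key")
c=pickle.load(open("scene0.pkl","rb"));Ps=cloud(c);z2=Ps[...,2];P=Ps
m=win(400,240,560,370)&(z2>.034)&(z2<.06)
k,l,st,_=cv2.connectedComponentsWithStats(m.astype(np.uint8))
for i in range(1,k):
    if st[i,4]>60: rect(l==i,"scene billet top")
rect(win(200,170,250,235)&(z2>.0655)&(z2<.078),"stick scene")
save("stickcrop",img,(180,270,500,480),2.4)
save("billetscene",c["img"],(400,230,580,390),4)
E
```

```text
stick [ 0.615 -0.204  0.07 ]
decoy [ 0.787 -0.275  0.014]
lid [nan nan nan]
deck [ 0.631 -0.13   0.049]
mat [0.554 0.112 0.002]
b1 [0.561 0.349 0.031]
b2 [0.569 0.232 0.038]
dish [0.765 0.032 0.026]
key [ 0.772 -0.162  0.041]
handle [ 0.43  -0.239  0.088]
sticktop 923 [ 0.6153 -0.1982] [0.1365 0.0218] 7.13 z 0.0698
stop 453 [ 0.6749 -0.2003] [0.0384 0.0807] 7.79 z 0.0715
handle 643 [ 0.4288 -0.2328] [0.016  0.0895] 7.4 z 0.0866
b1top 297 [0.5619 0.361 ] [0.0307 0.0993] 80.17 z 0.0376
b2top 370 [0.5669 0.23  ] [0.031  0.1001] 75.64 z 0.0377
decoy 531 [ 0.7897 -0.2733] [0.0146 0.089 ] 58.97 z 0.0136
dish 1665 [ 0.7394 -0.0218] [0.2288 0.1482] 55.8 z 0.0264
plane 1075 [0.7773 0.1338] [0.1699 0.1041] 2.65 z 0.0363
key 267 [ 0.7726 -0.1596] [0.0303 0.031 ] 72.46 z 0.0407
scene billet top 875 [0.5656 0.2314] [0.0311 0.1022] 77.07 z 0.0403
scene billet top 998 [0.5606 0.3626] [0.0309 0.1021] 76.76 z 0.0403
stick scene 747 [ 0.6196 -0.1984] [0.1458 0.0439] 15.95 z 0.0725
```

View pics/stickcrop.png

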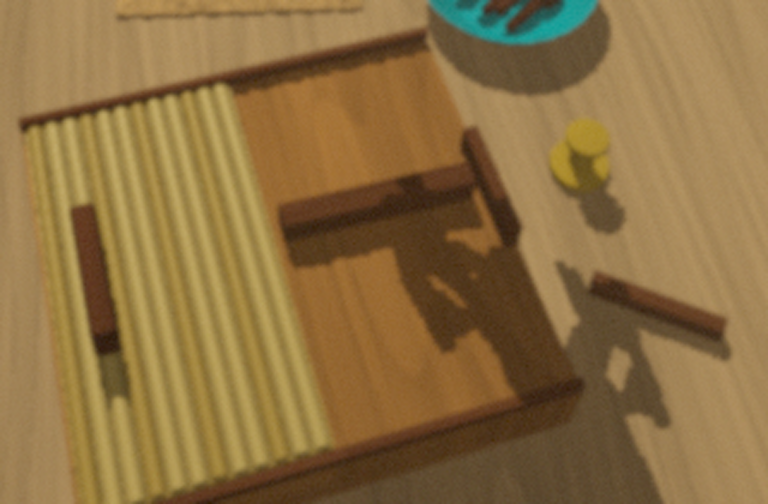

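View pics/billetscene.png

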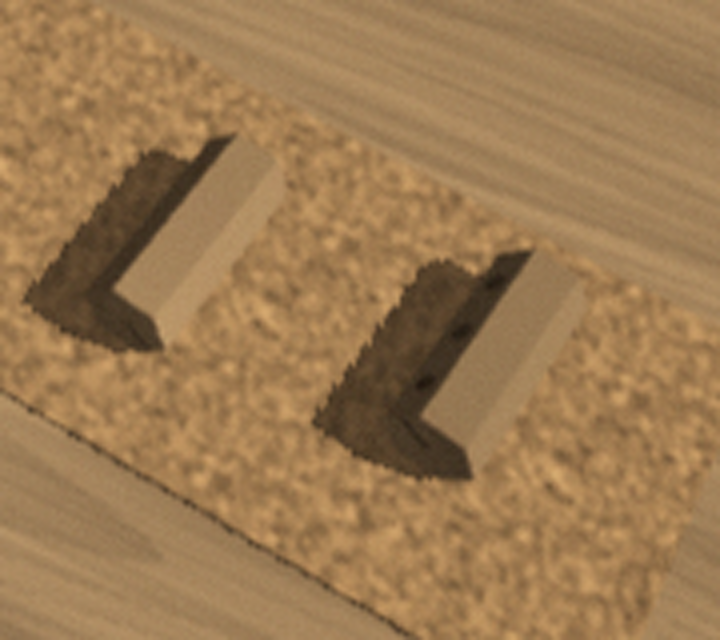

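The deck bar at side (340,353) is the lock stick: it is larger and lies between the lid and the stop block. Billet A (y .36) has its holes on the upper face towards -y, so it needs one roll to +y. For billet B (y .23) I need the kerf on its end.

```bash
python3 - <<'E'
from h import *
import pickle
c=pickle.load(open("scene0.pkl","rb"));P=cloud(c)
for u,v in[(371,210),(321,275),(546,400),(583,322)]:print(np.round(P[v,u],3))
def enh(b,s):
    i=c["img"][b[1]:b[3],b[0]:b[2]]
    i=np.clip(i.astype(float)*2.2,0,255).astype(np.uint8)
    return cv2.resize(i,None,fx=s,fy=s,interpolation=cv2.INTER_CUBIC)
save("ends",np.hstack([enh((420,290,460,330),9),enh((497,318,537,358),9)]))
E
```

```text
[0.457 0.035 0.003]
[0.635 0.016 0.004]
[0.665 0.438 0.002]
[0.505 0.46  0.005]
```

View pics/ends.png

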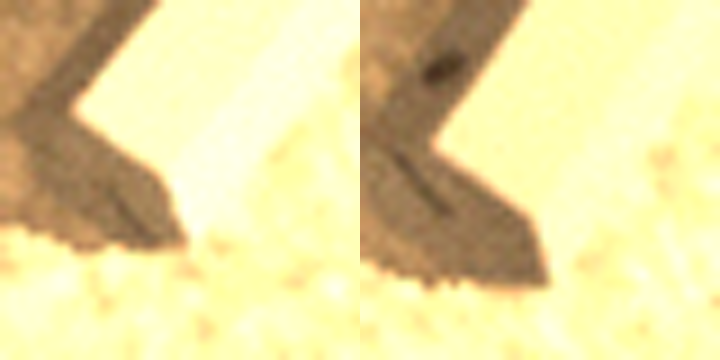

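B's kerf points to the lower +y face, so B needs two rolls towards -y. A needs one roll towards +y. Next, a planning helper and the stick.

```bash
cat >> h.py <<'E'
def go(x,y,z,yaw=None):
    "print shift/turn (units of the moves) from present pose; yaw=direction (deg) of tool y, mod 180"
    s=status.sense();R=np.array(s["tcp_rot"]);d=R.T@(np.array([x,y,z])-s["position"])/.15
    t=0
    if yaw is not None:
        a=np.degrees(np.arctan2(R[1,1],R[0,1])); t=-((yaw-a+90)%180-90)/90
    print("shift",np.round(d,3),"turn",round(t,3),"q7",round(s["joints"][6],2))
def st():
    s=status.sense();print("t",round(s["clock"],2),"p",np.round(s["position"],4),"yaw",round(np.degrees(np.arctan2(s["tcp_rot"][1][1],s["tcp_rot"][0][1])),1),"F",np.round(s["force"],1),"gap",round(s["finger_gap"],4),"g",s["grasp_force"])
E
python3 -m crank '100 -.25 0 .1 .11; 100 -.5 -.05 .2 .22; 100 -.75 -.1 .3 .33; 100 -1 -.2 .4 .44; 100 -1 -.228 .4 .55'
python3 -c "
from h import *
st();go(.615,-.198,.16,97.5)"
```

```text
clock: 0.72
position: [0.6129, -0.1552, 0.1771]
tcp_rot: [[0.769, 0.64, -0.004], [0.64, -0.769, -0.002], [-0.005, -0.001, -1.0]]
force: [1.3, 0.0, -0.2]
finger_gap: 0.0857
grasp_force: 0.0
t 0.72 p [ 0.6129 -0.1552  0.1771] yaw -50.2 F [ 1.3  0.  -0.2] gap 0.0857 g 0.0
shift [-0.171  0.228  0.115] turn 0.358 q7 -0.64
```

```bash
python3 -m crank '100 -.07 .09 .1 .11; 100 -.15 .2 .2 .22; 100 -.17 .228 .3 .33; 100 -.17 .228 .4 .36; 100 -.17 .228 .4 .36' >/dev/null
python3 -c "
from h import *
st();go(.615,-.198,.060,97.5);c=cam('wrist');save('w1',c['img'])"
```

```text
t 1.35 p [ 0.6173 -0.1921  0.1174] yaw -81.9 F [-0.3  0.2 -1. ] gap 0.0855 g 0.0
shift [-0.02   0.037  0.383] turn 0.007 q7 -1.1
```

View pics/w1.png

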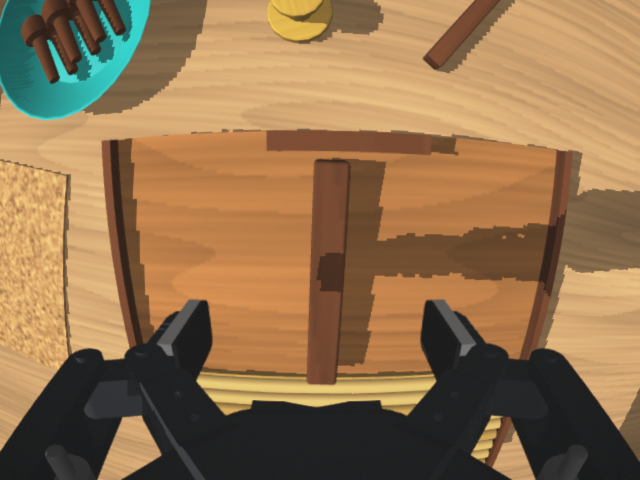

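The wrist view shows the stick (about 315–350, 160–383) straddled by the open fingers. I'll lower, grip and lift.

```bash
python3 -m crank '100 -.02 .03 .1 .007; 100 -.02 .037 .2 .007; 100 -.02 .037 .3 .007; 100 -.02 .037 .38 .007; 100 -.02 .037 .38 .007' 40 >/dev/null
python3 -c "
from h import *
st()"
python3 -m crank '0 0 0 0 0; 0 0 0 0 0;0 0 0 0 0;0 0 0 0 0;0 0 0 0 0' 40
python3 -m crank '0 0 0 -.1 0; 0 0 0 -.25 0;0 0 0 -.4 0;0 0 0 -.55 0;0 0 0 -.55 0' >/dev/null
python3 -c "
from h import *
st();go(.52,-.022,.145,97.5)"
```

```text
t 2.02 p [ 0.6155 -0.1981  0.0607] yaw -82.5 F [0.3 0.2 0.8] gap 0.0855 g 0.0
clock: 2.65
position: [0.6169, -0.1987, 0.0629]
tcp_rot: [[0.992, 0.13, 0.001], [0.13, -0.992, -0.0], [0.001, 0.0, -1.0]]
force: [0.1, -0.0, 3.0]
finger_gap: 0.0168
grasp_force: 40.8
t 3.27 p [ 0.6179 -0.199   0.1477] yaw -82.5 F [ 0.4 -0.3 -0.2] gap 0.0174 g 40.453712940216064
shift [-0.494 -1.255  0.013] turn -0.0 q7 -1.11
```

```bash
python3 -m crank '0 -.1 -.2 0 0;0 -.2 -.4 0 0;0 -.3 -.6 0 0;0 -.4 -.8 0 0;0 -.49 -1 0 0' >/dev/null
python3 -m crank '0 0 -.1 0 0;0 0 -.25 .2 0;0 0 -.25 .5 0;0 0 -.25 .75 0;0 0 -.25 .85 0' >/dev/null
python3 -c "
from h import *
st();go(.52,-.022,.0145,97.5)"
```

```text
t 4.53 p [ 0.5178 -0.0226  0.0148] yaw -82.6 F [-0.7  0.1 -0.8] gap 0.0171 g 40.41055083274841
shift [ 0.015 -0.002  0.002] turn -0.001 q7 -1.42
```

```bash
python3 -m crank '45 0 0 0 0;45 0 0 0 0;45 0 0 0 0;45 0 0 -.3 0;45 0 0 -.7 0' >/dev/null
python3 -m crank '100 0 .2 -.3 -.11;100 0 .4 -.3 -.22;100 -.1 .6 -.3 -.33;100 -.2 .8 -.3 -.44;100 -.3 1 -.3 -.55' >/dev/null
python3 -c "
from h import *
st();go(.429,-.233,.13,7.5)"
```

```text
t 5.78 p [ 0.4941 -0.1779  0.1686] yaw -32.7 F [ 0.7 -0.   0.9] gap 0.0851 g 0.0
shift [-0.544 -0.167  0.256] turn -0.447 q7 -0.26
```

```bash
python3 -m crank '100 -.2 -.05 0 -.11;100 -.4 -.1 .1 -.22;100 -.54 -.16 .2 -.33;100 -.54 -.167 .25 -.44;100 -.54 -.167 .25 -.447' >/dev/null
python3 -c "
from h import *
st();go(.429,-.233,.078,7.5);c=cam('wrist');save('w2',c['img'])"
```

```text
t 6.4 p [ 0.4287 -0.2311  0.1303] yaw 7.1 F [-0.7  0.1  0.7] gap 0.0855 g 0.0
shift [-0.013 -0.     0.349] turn -0.004 q7 0.58
```

View pics/w2.png

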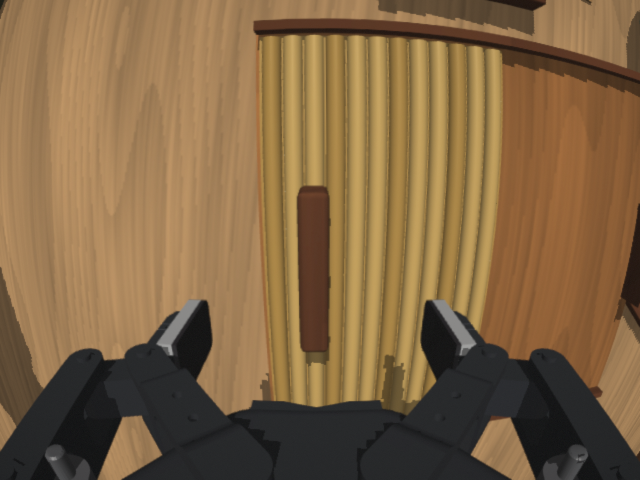

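The handle (297–330, 187–350) is centred between the fingers. I'll grip it and slide the lid.

```bash
python3 -m crank '100 0 0 .15 0;100 0 0 .3 0;100 0 0 .37 0;0 0 0 .37 0;0 0 0 .37 0' 60 >/dev/null
python3 -m crank '0 0 0 0 0;0 0 0 0 0;0 0 0 0 0;0 0 .1 0 0;0 0 .2 0 0' 60
python3 -m crank '0 0 .12 0 0;0 0 .24 0 0;0 0 .36 0 0;0 0 .48 0 0;0 0 .6 0 0'
python3 -c "
from h import *
st()"
```

```text
clock: 7.7
position: [0.4592, -0.2273, 0.0751]
tcp_rot: [[-0.125, 0.992, 0.0], [0.992, 0.125, -0.0], [-0.0, 0.0, -1.0]]
force: [-2.7, 1.0, 6.9]
finger_gap: 0.0146
grasp_force: 61.1
clock: 8.32
position: [0.5488, -0.2156, 0.0752]
tcp_rot: [[-0.126, 0.992, 0.0], [0.992, 0.126, 0.0], [0.0, 0.0, -1.0]]
force: [-2.4, 1.7, 7.1]
finger_gap: 0.0148
grasp_force: 61.0
t 8.32 p [ 0.5488 -0.2156  0.0752] yaw 7.2 F [-2.4  1.7  7.1] gap 0.0148 g 61.03299915790558
```

```bash
python3 -m crank '0 0 .05 0 0;0 0 .1 0 0;0 0 .13 0 0;0 0 .14 0 0;0 0 .14 0 0'
python3 -m crank '100 0 0 0 0;100 0 0 0 0;100 0 0 0 0;100 0 0 -.2 0;100 0 0 -.5 0' >/dev/null
python3 -c "
from h import *
st();go(.5656,.2314,.13,77)
c=cam('side');P=cloud(c);v,u=np.mgrid[:480,:640];z=P[...,2]
m=(z>.08)&(z<.094)&(abs(P[...,0]-.565)<.07)&(abs(P[...,1]+.21)<.08)
print(cv2.minAreaRect(P[m][:,:2].astype(np.float32)),m.sum())"
```

```text
clock: 8.95
position: [0.5637, -0.2137, 0.0751]
tcp_rot: [[-0.124, 0.992, -0.01], [0.992, 0.124, 0.002], [0.003, -0.01, -1.0]]
force: [-17.5, 2.8, 18.1]
finger_gap: 0.0145
grasp_force: 62.8
t 9.57 p [ 0.5678 -0.2127  0.1483] yaw 7.2 F [1.2 0.1 1. ] gap 0.0854 g 0.0
shift [2.939 0.358 0.125] turn -0.775 q7 0.49
((0.564628541469574, -0.21551592648029327), (0.016160547733306885, 0.08931748569011688), 7.1882004737854) 593
```

Lid displacement is about 0.137 m and the stop was felt. On to billet B: go behind it on the +y side with the fingers along its axis.

```bash
python3 -m crank '60 .2 0 0 .05;60 .4 0 0 .1;60 .6 0 0 .15;60 .8 0 0 .2;60 1 0 0 .225' >/dev/null
python3 -m crank '60 .2 0 0 0;60 .4 0 0 0;60 .6 0 0 0;60 .8 0 0 0;60 1 0 0 0' >/dev/null
python3 -m crank '60 .2 0 0 0;60 .4 0 0 0;60 .6 0 0 0;60 .8 0 0 0;60 1 0 0 0' >/dev/null
python3 -c "
from h import *
st();go(.575,.272,.13,-13)"
```

```text
t 11.5 p [0.6181 0.2289 0.149 ] yaw -13.0 F [-0.  -0.5 -0.1] gap 0.0513 g 0.0
shift [ 0.215 -0.345  0.127] turn -0.0 q7 -0.62
```

```bash
python3 -m crank '60 .1 -.15 0 0;60 .215 -.345 .1 0;60 .215 -.345 .12 0;60 .215 -.345 .12 0;60 .215 -.345 .12 0' >/dev/null
python3 -c "
from h import *
st();go(.575,.272,.018,-13)
c=cam('wrist');save('w3',c['img'])"
```

```text
t 12.12 p [0.5759 0.2696 0.1317] yaw -13.2 F [ 1.2 -0.4 -0.2] gap 0.0514 g 0.0
shift [ 0.014 -0.01   0.758] turn -0.002 q7 -0.72
```

View pics/w3.png

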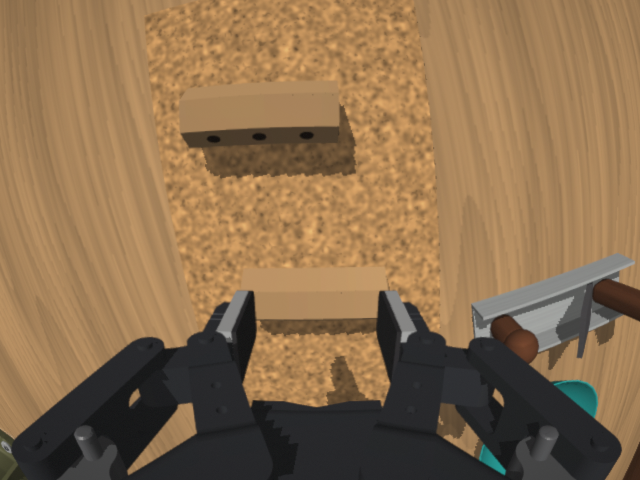

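```bash
cat >> h.py <<'E'
def wpix(c,P):
    K=c["camera_matrix"];q=np.array(c["rotation"]).T@(np.array(P)-c["origin"]);x,y,z=q[0],-q[1],-q[2]
    r=np.hypot(x,y);th=np.arctan2(r,z);return np.round([K[0,2]+K[0,0]*th*x/r,K[1,2]+K[1,1]*th*y/r],1)
def wray(c,u,v,h):
    K=c["camera_matrix"];a=(u-K[0,2])/K[0,0];b=(v-K[1,2])/K[1,1];th=np.hypot(a,b)
    d=np.array(c["rotation"])@np.array([np.sin(th)*a/th,-np.sin(th)*b/th,-np.cos(th)]);o=np.array(c["origin"])
    return np.round(o+d*(h-o[2])/d[2],4)
E
python3 -c "
from h import *
c=cam('wrist');print(c['origin'])
print(wpix(c,(.5759,.2696,.039)),wpix(c,(.5656,.2314,.039)))
for n,p in dict(Btop=(( 243,267),(385,267),(255,293),(379,291)),Atop=((186,90),(183,129),(338,83),(338,122))).items(): print(n,[wray(c,*q,.039)[:2] for q in p])"
```

```text
[0.59153956 0.33674716 0.2672966 ]
[315.5 247.8] [313.5 303.7]
Btop [array([0.5262, 0.2676]), array([0.6176, 0.2462]), array([0.5288, 0.2478]), array([0.6107, 0.2302])]
Atop [array([0.5202, 0.3884]), array([0.5122, 0.3646]), array([0.6127, 0.3674]), array([0.6072, 0.3438])]
```

The projection puts B's top centre at row 304, and its band is seen at 292–320, so the two agree. I'll lower behind it and push.

```bash
python3 -m crank '60 .014 -.01 .2 0;60 .014 -.01 .4 0;60 .014 -.01 .6 0;60 .014 -.01 .75 0;60 .014 -.01 .75 0'
python3 -m crank '60 -.03 0 0 0;60 -.06 0 0 0;60 -.08 0 0 0;60 -.10 0 0 0;60 -.12 0 0 0'
```

```text
clock: 12.85
position: [0.5726, 0.272, 0.017]
tcp_rot: [[0.227, 0.974, -0.003], [0.974, -0.227, -0.002], [-0.003, -0.003, -1.0]]
force: [-0.1, -0.1, 0.7]
finger_gap: 0.0513
grasp_force: 0.0
clock: 13.48
position: [0.5704, 0.2571, 0.02]
tcp_rot: [[0.225, 0.974, 0.002], [0.974, -0.225, 0.002], [0.003, 0.002, -1.0]]
force: [2.0, 2.8, 2.4]
finger_gap: 0.0512
grasp_force: 1.5
```

```bash
python3 -c "
from h import *
c=cam('side');save('s1',c['img'],(220,120,340,230),6);st()"
```

```text
t 13.53 p [0.5701 0.2562 0.0197] yaw -13.0 F [0.8 0.8 2.4] gap 0.0513 g 1.04057549033314
```

View pics/s1.png

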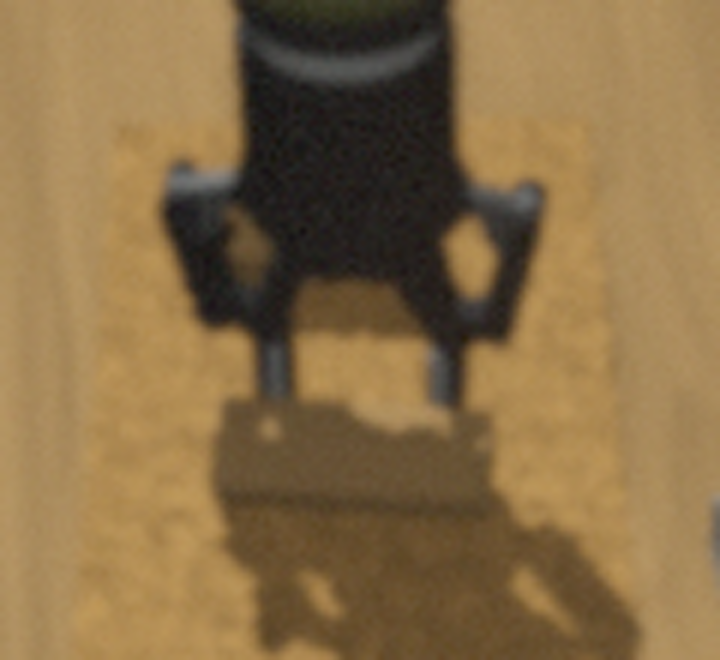

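```bash
python3 -m crank '60 -.03 0 -.01 0;60 -.05 0 -.02 0;60 -.07 0 -.02 0;60 -.09 0 -.02 0;60 -.09 0 -.02 0'
python3 -c "
from h import *
c=cam('side');P=cloud(c);z=P[...,2]
m=(z>.034)&(z<.055)&(abs(P[...,0]-.563)<.06)&(P[...,1]>.14)&(P[...,1]<.26)
r=cv2.minAreaRect(P[m][:,:2].astype(np.float32));print(r,m.sum(),np.nanmedian(z[m]),z[m].max())"
```

```text
clock: 14.15
position: [0.5663, 0.2419, 0.0216]
tcp_rot: [[0.226, 0.974, -0.001], [0.974, -0.226, -0.001], [-0.001, -0.0, -1.0]]
force: [-0.8, -0.3, -0.5]
finger_gap: 0.0512
grasp_force: 0.1
((0.5637603998184204, 0.22406280040740967), (0.060233112424612045, 0.10090440511703491), 77.96072387695312) 521 0.03837651210624726 0.054942731557851565
```

```bash
cat >> h.py <<'E'
def top(cn,x0,x1,y0,y1,z0=.035,z1=.042):
    c=cam(cn);P=cloud(c);z=P[...,2]
    m=(z>z0)&(z<z1)&(P[...,0]>x0)&(P[...,0]<x1)&(P[...,1]>y0)&(P[...,1]<y1)
    k,l,s,_=cv2.connectedComponentsWithStats(m.astype(np.uint8),connectivity=8);i=1+np.argmax(s[1:,4])
    r=cv2.minAreaRect(P[l==i][:,:2].astype(np.float32));print(cn,np.round(r[0],4),np.round(r[1],4),round(r[2],1),s[i])
    return c
E
python3 -c "
from h import *
top('side',.49,.64,.13,.28);top('scene',.49,.64,.13,.28)"
```

```text
side [0.5603 0.2083] [0.0293 0.1002] 76.6 [254 191  48  12 395]
scene [0.5636 0.2095] [0.0296 0.0938] 77.3 [415 258  34  45 417]
```

First roll done (centre now y .210). Second roll.

```bash
python3 -m crank '60 -.03 0 0 0;60 -.06 0 -.01 0;60 -.09 0 -.02 0;60 -.12 0 -.02 0;60 -.135 0 -.02 0'
python3 -m crank '60 .2 0 -.02 0;60 .3 0 -.02 0;60 .3 0 -.3 0;60 .3 0 -.6 0;60 .3 0 -.6 0' >/dev/null
python3 -c "
from h import *
st();top('side',.49,.64,.1,.28);top('scene',.49,.64,.1,.28)"
```

```text
clock: 14.92
position: [0.5623, 0.2227, 0.0252]
tcp_rot: [[0.226, 0.974, 0.001], [0.974, -0.226, 0.0], [0.001, 0.001, -1.0]]
force: [0.6, 2.0, 1.2]
finger_gap: 0.0509
grasp_force: 1.1
t 15.55 p [0.5746 0.2673 0.1189] yaw -13.1 F [ 0.7 -0.   0.5] gap 0.0512 g 0.0
side [0.5576 0.1934] [0.0284 0.0996] 77.5 [253 196  48  12 381]
scene [0.5564 0.1952] [0.0294 0.1028] 76.2 [409 251  44  48 687]
```

```bash
python3 -c "
from h import *
a=cam('side')['img'][145:215,235:335];b=cam('scene')['img'][230:300,390:490]
save('roll2',np.hstack([a,b]),None,4)"
```

```text
(no output)
```

View pics/roll2.png

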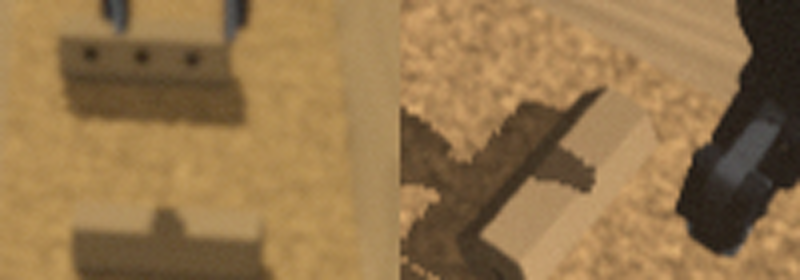

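B slid without rolling: no holes show on the top or on either upper face, so finger friction at the corner held it down. I'll push and raise together so friction lifts the rear corner.

```bash
python3 -c "
from h import *
go(.566,.2335,.012,-13)"
```

```text
shift [-0.216  0.018  0.674] turn -0.001 q7 -0.71
```

```bash
python3 -m crank '60 -.1 .018 .1 0;60 -.216 .018 .3 0;60 -.216 .018 .5 0;60 -.216 .018 .67 0;60 -.216 .018 .67 0' >/dev/null
python3 -m crank '60 -.03 0 0 0;60 -.06 0 0 0;60 -.075 0 0 0;60 -.085 0 -.015 0;60 -.095 0 -.03 0'
python3 -m crank '60 -.02 0 -.03 0;60 -.04 0 -.055 0;60 -.06 0 -.08 0;60 -.08 0 -.1 0;60 -.10 0 -.1 0'
python3 -m crank '60 -.02 0 0 0;60 -.03 0 0 0;60 -.03 0 0 0;60 .2 0 -.2 0;60 .3 0 -.6 0'
python3 -c "
from h import *
st();top('side',.49,.64,.1,.28)
a=cam('side')['img'][145:225,235:335];b=cam('scene')['img'][220:300,390:490]
save('roll3',np.hstack([a,b]),None,4)"
```

```text
clock: 17.0
position: [0.5643, 0.2205, 0.0193]
tcp_rot: [[0.226, 0.974, 0.0], [0.974, -0.226, -0.0], [0.0, 0.0, -1.0]]
force: [-0.1, 0.1, -0.4]
finger_gap: 0.0513
grasp_force: 0.1
clock: 17.62
position: [0.561, 0.2058, 0.0342]
tcp_rot: [[0.226, 0.974, 0.001], [0.974, -0.226, 0.0], [0.0, 0.001, -1.0]]
force: [0.4, -1.1, -0.6]
finger_gap: 0.0512
grasp_force: 0.0
clock: 18.25
position: [0.5688, 0.2512, 0.1219]
tcp_rot: [[0.224, 0.975, -0.006], [0.975, -0.224, -0.002], [-0.003, -0.005, -1.0]]
force: [1.3, 0.0, 0.1]
finger_gap: 0.0513
grasp_force: 0.0
t 18.25 p [0.5688 0.2512 0.1219] yaw -12.9 F [1.3 0.  0.1] gap 0.0513 g 0.0
side [0.552  0.1704] [0.0296 0.0998] 77.6 [251 203  49  13 397]
```

View pics/roll3.png

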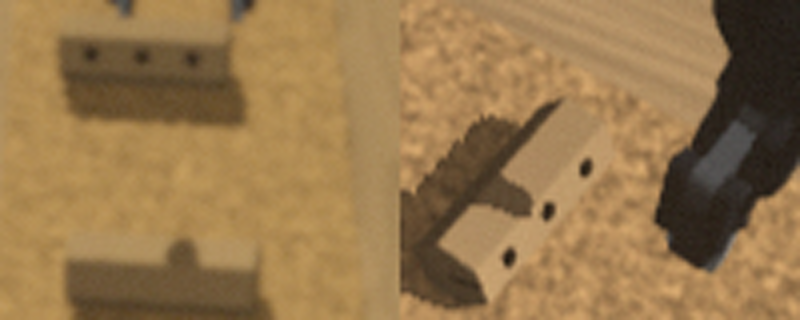

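It rolled: the holes are now on the +y upper face (scene crop 510–590, 165–260). One more roll the same way.

```bash
python3 -c "
from h import *
go(.561,.2094,.012,-13)"
```

```text
shift [-0.304 -0.021  0.772] turn 0.001 q7 -0.69
```

```bash
python3 -m crank '60 -.15 -.01 .1 0;60 -.304 -.02 .3 0;60 -.304 -.02 .5 0;60 -.304 -.02 .7 0;60 -.304 -.02 .73 0' >/dev/null
python3 -m crank '60 0 0 0.03 0;60 -.05 0 0.03 0;60 -.075 0 0.02 0;60 -.085 0 0.01 0;60 -.095 0 0 0'
python3 -m crank '60 -.02 0 -.03 0;60 -.04 0 -.055 0;60 -.06 0 -.08 0;60 -.08 0 -.1 0;60 -.10 0 -.1 0'
python3 -m crank '60 -.02 0 0 0;60 -.03 0 0 0;60 -.03 0 0 0;60 .2 0 -.2 0;60 .3 0 -.6 0'
python3 -c "
from h import *
st();top('side',.49,.64,.1,.28)
a=cam('side')['img'][145:225,235:335];b=cam('scene')['img'][210:290,380:480]
save('roll4',np.hstack([a,b]),None,4)"
```

```text
clock: 19.65
position: [0.5553, 0.1924, 0.0152]
tcp_rot: [[0.226, 0.974, 0.002], [0.974, -0.226, 0.001], [0.001, 0.002, -1.0]]
force: [1.4, 1.6, 1.5]
finger_gap: 0.0513
grasp_force: 0.7
clock: 20.27
position: [0.5513, 0.1774, 0.0296]
tcp_rot: [[0.226, 0.974, 0.001], [0.974, -0.226, 0.0], [0.0, 0.0, -1.0]]
force: [-0.9, 0.2, 0.2]
finger_gap: 0.0508
grasp_force: 0.0
clock: 20.9
position: [0.5591, 0.2229, 0.1175]
tcp_rot: [[0.224, 0.975, -0.006], [0.975, -0.224, -0.001], [-0.003, -0.005, -1.0]]
force: [0.2, -0.2, -0.0]
finger_gap: 0.0514
grasp_force: 0.0
t 20.9 p [0.5591 0.2229 0.1175] yaw -12.9 F [ 0.2 -0.2 -0. ] gap 0.0514 g 0.0
side [0.5458 0.1422] [0.0292 0.1004] 77.4 [249 212  50  13 416]
```

View pics/roll4.png

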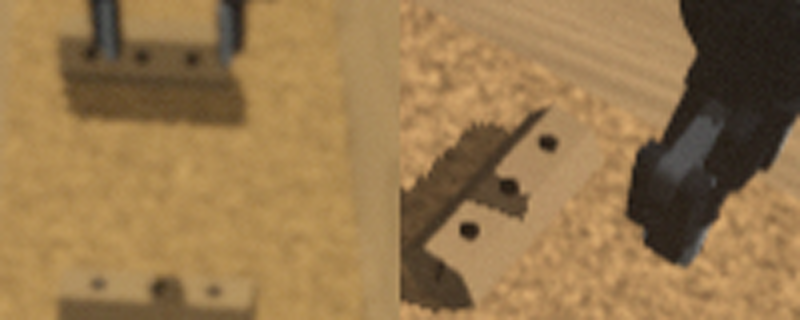

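B is face up at (.546,.142). Now A, one roll towards +y.

```bash
python3 -c "
from h import *
top('scene',.49,.64,.3,.45);go(.552,.3225,.012,-13)"
```

```text
scene [0.5603 0.3626] [0.0303 0.1026] 76.9 [501 292  45  52 798]
shift [ 0.633 -0.219  0.727] turn 0.0 q7 -0.65
```

```bash
python3 -m crank '60 .2 -.1 0 0;60 .4 -.2 0 0;60 .63 -.219 .1 0;60 .63 -.219 .3 0;60 .63 -.219 .5 0' >/dev/null
python3 -m crank '60 0 0 .1 0;60 0 0 .2 0;60 0 0 .22 0;60 0 0 .22 0;60 .04 0 .22 0'
python3 -m crank '60 .015 0 0 0;60 .035 0 0 0;60 .045 0 -.01 0;60 .055 0 -.025 0;60 .065 0 -.04 0'
python3 -m crank '60 .02 0 -.03 0;60 .04 0 -.055 0;60 .06 0 -.07 0;60 .08 0 -.08 0;60 .10 0 -.08 0'
python3 -c "
from h import *
st()"
```

```text
clock: 22.35
position: [0.5529, 0.3268, 0.0124]
tcp_rot: [[0.227, 0.974, 0.002], [0.974, -0.227, 0.001], [0.001, 0.001, -1.0]]
force: [-0.7, -0.2, -0.1]
finger_gap: 0.0512
grasp_force: 0.0
clock: 22.98
position: [0.5543, 0.3364, 0.0175]
tcp_rot: [[0.226, 0.974, 0.0], [0.974, -0.226, 0.0], [0.0, 0.0, -1.0]]
force: [0.5, 0.4, -0.7]
finger_gap: 0.0517
grasp_force: 0.1
clock: 23.6
position: [0.5577, 0.3512, 0.0294]
tcp_rot: [[0.226, 0.974, 0.0], [0.974, -0.226, 0.0], [0.0, 0.0, -1.0]]
force: [-0.6, -0.2, -0.1]
finger_gap: 0.0512
grasp_force: 0.0
t 23.6 p [0.5577 0.3512 0.0294] yaw -13.0 F [-0.6 -0.2 -0.1] gap 0.0512 g 0.0
```

```bash
python3 -m crank '60 .015 0 0 0;60 .02 0 0 0;60 .02 0 0 0;60 -.2 0 -.2 0;60 -.3 0 -.6 0' >/dev/null
python3 -c "
from h import *
st();c1=top('side',.49,.64,.3,.45);c2=top('scene',.49,.64,.3,.47)
a=c1['img'][125:205,235:335];b=c2['img'][290:370,480:580]
save('roll5',np.hstack([a,b]),None,4)"
```

```text
t 24.23 p [0.5454 0.3036 0.1169] yaw -13.1 F [0.7 0.2 0.5] gap 0.0513 g 0.0
side [0.5667 0.3808] [0.0277 0.0998] 77.7 [251 143  43  10 272]
scene [0.565  0.3834] [0.0296 0.1022] 77.4 [514 299  44  53 839]
```

View pics/roll5.png

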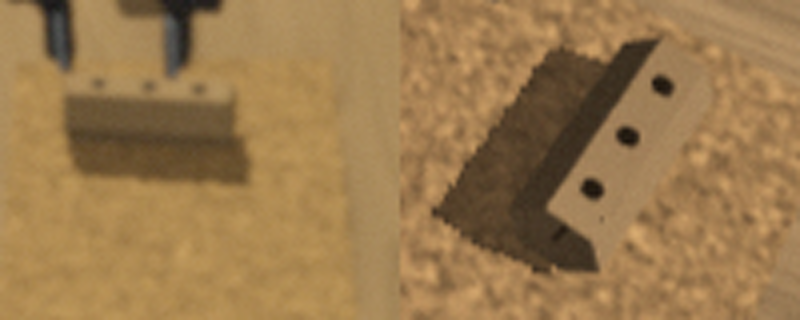

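A is face up at (.566,.382). I'll turn and grip it across its corners.

```bash
python3 -m crank '85 .1 0 0 -.11;85 .2 0 0 -.22;85 .3 0 0 -.33;85 .4 0 0 -.44;85 .5 .05 0 -.55' >/dev/null
python3 -m crank '85 0 0 0 -.11;85 0 0 0 -.22;85 0 0 0 -.33;85 0 0 0 -.44;85 0 0 0 -.45' >/dev/null
python3 -c "
from h import *
st();go(.566,.382,.017,77.3)"
```

```text
t 25.57 p [0.5718 0.3783 0.1192] yaw 76.9 F [ 0.2 -0.6  0.5] gap 0.0726 g 0.0
shift [0.043 0.015 0.681] turn -0.005 q7 0.61
```

```bash
python3 -m crank '85 .043 .015 .2 0;85 .043 .015 .4 0;85 .043 .015 .6 0;85 .043 .015 .68 0;85 .043 .015 .68 0' 40 >/dev/null
python3 -m crank '0 0 0 0 0;0 0 0 0 0;0 0 0 0 0;0 0 0 0 0;0 0 0 0 0' 40
python3 -m crank '0 0 0 -.15 0;0 0 0 -.3 0;0 0 0 -.5 0;0 0 0 -.7 0;0 0 0 -.8 0'
python3 -c "
from h import *
b=np.array([.474,-.227]);v=np.array([-.127,.992]);y=.055
p=b+v*y;print(p);go(p[0],p[1],.13,97.3)"
```

```text
clock: 26.82
position: [0.567, 0.383, 0.0194]
tcp_rot: [[-0.974, 0.226, 0.003], [0.226, 0.974, 0.002], [-0.002, 0.002, -1.0]]
force: [-0.1, 0.6, 5.7]
finger_gap: 0.0396
grasp_force: 40.6
clock: 27.45
position: [0.5669, 0.3828, 0.141]
tcp_rot: [[-0.974, 0.226, 0.004], [0.226, 0.974, 0.002], [-0.003, 0.003, -1.0]]
force: [0.9, 0.0, -1.6]
finger_gap: 0.0397
grasp_force: 40.7
[ 0.467015 -0.17244 ]
shift [-0.187 -3.757  0.062] turn -0.226 q7 0.6
```

```bash
for i in 1 2 3; do python3 -m crank '0 0 -.2 0 0;0 0 -.4 0 0;0 0 -.6 0 0;0 0 -.8 0 0;0 0 -1 0 0' >/dev/null; done
python3 -m crank '0 0 0 0 -.06;0 0 0 0 -.12;0 0 0 0 -.18;0 0 0 0 -.226;0 0 0 0 -.226' >/dev/null
python3 -c "
from h import *
st();go(.467,-.172,.13,97.3)"
```

```text
t 29.95 p [ 0.4641 -0.0563  0.1375] yaw 97.3 F [-0.5  1.2 -1.7] gap 0.0395 g 40.72091795504093
shift [ 0.078 -0.768  0.05 ] turn -0.001 q7 1.76
```

```bash
python3 -m crank '0 .02 -.2 0 0;0 .04 -.4 0 0;0 .078 -.6 0 0;0 .078 -.768 0 0;0 .078 -.768 0.05 0' >/dev/null
python3 -m crank '0 0 0 .15 0;0 0 0 .3 0;0 0 0 .45 0;0 0 0 .58 0;0 0 0 .64 0'
python3 -c "
from h import *
st()"
```

```text
clock: 31.2
position: [0.4664, -0.1705, 0.0325]
tcp_rot: [[-0.992, -0.128, -0.002], [-0.128, 0.992, 0.001], [0.002, 0.002, -1.0]]
force: [-0.6, -0.7, -0.3]
finger_gap: 0.0394
grasp_force: 40.7
t 31.2 p [ 0.4664 -0.1705  0.0325] yaw 97.3 F [-0.6 -0.7 -0.3] gap 0.0394 g 40.71989670395851
```

```bash
python3 -m crank '0 0 0 .02 0;0 0 0 .04 0;0 0 0 .045 0;0 0 0 .045 0;0 0 0 .045 0'
python3 -m crank '75 0 0 0 0;75 0 0 0 0;75 0 0 0 0;75 0 0 -.2 0;75 0 0 -.6 0'
python3 -c "
from h import *
top('side',.38,.57,-.25,-.1,.04,.052);go(.5458,.1422,.10,77.3)"
```

```text
clock: 31.82
position: [0.4676, -0.1722, 0.0274]
tcp_rot: [[-0.992, -0.127, 0.001], [-0.127, 0.992, -0.0], [-0.001, -0.0, -1.0]]
force: [-0.4, -0.5, -0.7]
finger_gap: 0.0396
grasp_force: 40.7
clock: 32.45
position: [0.4652, -0.1714, 0.1158]
tcp_rot: [[-0.992, -0.127, -0.006], [-0.127, 0.992, 0.002], [0.005, 0.002, -1.0]]
force: [1.3, -0.8, 1.2]
finger_gap: 0.0641
grasp_force: 0.0
side [ 0.4671 -0.1742] [0.0999 0.0268] 6.3 [213 344  64  29 851]
shift [-0.759  2.024  0.169] turn 0.222 q7 2.0
```

A is placed. Now B.

```bash
python3 -m crank '85 -.1 .2 -.1 0;85 -.2 .4 -.1 0;85 -.35 .6 -.1 .06;85 -.5 .8 -.1 .12;85 -.7 1 -.1 .18' >/dev/null
python3 -m crank '85 0 .2 0 .04;85 0 .4 0 .04;85 0 .6 0 .04;85 0 .8 0 .04;85 0 .9 0 .04' >/dev/null
python3 -c "
from h import *
st();top('side',.47,.62,.08,.22);go(.5458,.1422,.08,77.3)"
```

```text
t 33.75 p [0.5733 0.1254 0.1319] yaw 77.6 F [-0.1  0.2  0.6] gap 0.0726 g 0.0
side [0.5462 0.1432] [0.0294 0.0996] 73.9 [249 212  50  13 416]
shift [0.201 0.059 0.347] turn 0.004 q7 1.05
```

```bash
python3 -m crank '85 .1 .03 0 0;85 .2 .065 0 0;85 .2 .065 .2 0;85 .2 .065 .4 0;85 .2 .065 .6 0' >/dev/null
python3 -m crank '85 0 0 .1 0;85 0 0 .155 0;85 0 0 .155 0;0 0 0 .155 0;0 0 0 .155 0' 40 >/dev/null
python3 -m crank '0 0 0 0 0;0 0 0 0 0;0 0 0 0 0;0 0 0 0 0;0 0 0 0 0' 40
python3 -m crank '0 0 0 -.15 0;0 0 0 -.3 0;0 0 0 -.5 0;0 0 0 -.7 0;0 0 0 -.8 0'
python3 -c "
from h import *
b=np.array([.474,-.227]);v=np.array([-.127,.992]);y=-.055
p=b+v*y;print(p);go(p[0],p[1],.13,97.3)"
```

```text
clock: 35.67
position: [0.5473, 0.1403, 0.0204]
tcp_rot: [[-0.976, 0.216, 0.003], [0.216, 0.976, 0.001], [-0.002, 0.002, -1.0]]
force: [-0.6, 0.9, 5.9]
finger_gap: 0.0393
grasp_force: 40.2
clock: 36.3
position: [0.5469, 0.1395, 0.1407]
tcp_rot: [[-0.976, 0.217, 0.003], [0.217, 0.976, 0.0], [-0.002, 0.001, -1.0]]
force: [-0.3, -0.1, -0.9]
finger_gap: 0.0393
grasp_force: 40.8
[ 0.480985 -0.28156 ]
shift [-0.179 -2.836  0.069] turn -0.22 q7 1.02
```

```bash
for i in 1 2; do python3 -m crank '0 0 -.2 0 0;0 0 -.4 0 0;0 0 -.6 0 0;0 0 -.8 0 0;0 0 -1 0 0' >/dev/null; done
python3 -m crank '0 0 0 0 -.06;0 0 0 0 -.12;0 0 0 0 -.18;0 0 0 0 -.22;0 0 0 0 -.22' >/dev/null
python3 -c "
from h import *
st();go(.481,-.2815,.13,97.3)"
```

```text
t 38.17 p [ 0.4807 -0.1534  0.1383] yaw 97.2 F [-0.   0.4 -0.3] gap 0.0394 g 40.76444394886494
shift [ 0.106 -0.847  0.055] turn -0.001 q7 1.95
```

```bash
python3 -m crank '0 .02 -.2 0 0;0 .04 -.4 0 0;0 .1 -.6 0 0;0 .106 -.847 0 0;0 .106 -.847 0.05 0' >/dev/null
python3 -m crank '0 0 0 .15 0;0 0 0 .3 0;0 0 0 .45 0;0 0 0 .58 0;0 0 0 .64 0'
python3 -m crank '0 0 0 .02 0;0 0 0 .04 0;0 0 0 .05 0;0 0 0 .05 0;0 0 0 .05 0'
python3 -m crank '75 0 0 0 0;75 0 0 0 0;75 0 0 0 0;75 0 0 -.2 0;75 0 0 -.6 0'
python3 -c "
from h import *
c=top('side',.38,.57,-.25,-.1,.04,.052);c=top('side',.38,.57,-.35,-.23,.04,.052);save('bay',c['img'],(190,270,440,470),3.2)
go(.5646,-.2155,.13,7.3)"
```

```text
clock: 39.42
position: [0.4807, -0.28, 0.0337]
tcp_rot: [[-0.992, -0.127, -0.002], [-0.127, 0.992, 0.002], [0.002, 0.002, -1.0]]
force: [0.0, 0.5, -0.4]
finger_gap: 0.0394
grasp_force: 40.8
clock: 40.05
position: [0.4817, -0.2817, 0.0281]
tcp_rot: [[-0.992, -0.127, 0.001], [-0.127, 0.992, -0.0], [-0.001, -0.0, -1.0]]
force: [0.5, -0.3, -0.4]
finger_gap: 0.039
grasp_force: 40.8
clock: 40.67
position: [0.4795, -0.2804, 0.1163]
tcp_rot: [[-0.992, -0.127, -0.006], [-0.127, 0.992, 0.003], [0.005, 0.003, -1.0]]
force: [1.3, -0.7, 0.3]
finger_gap: 0.064
grasp_force: 0.0
side [ 0.3943 -0.1752] [0.1495 0.0281] 89.5 [190 322  19  86 647]
side [ 0.48   -0.2826] [0.1001 0.0285] 7.0 [223 406  71  36 891]
shift [-0.58   0.385 -0.032] turn 1.0 q7 2.2
```

View pics/bay.png

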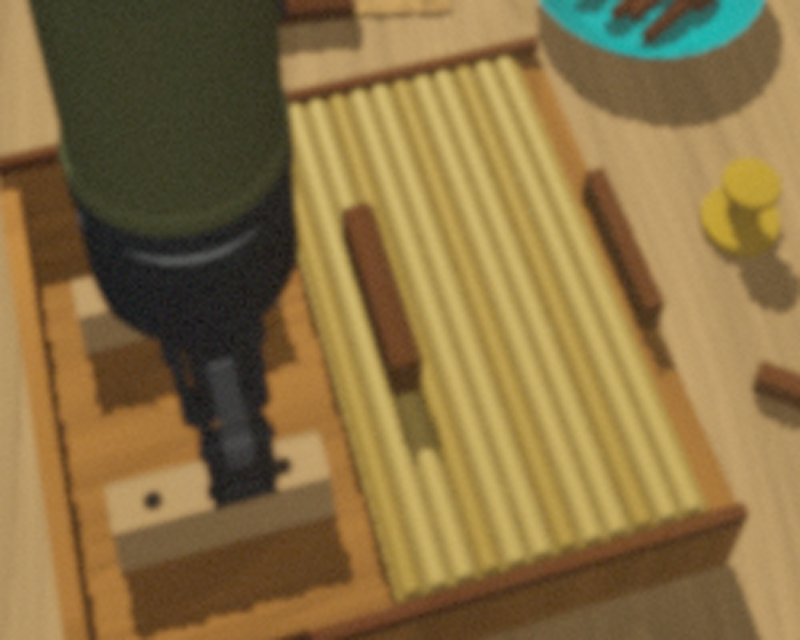

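Both billets lie face up in the bay (holes visible at 150–285, 465–500) and the lid is fully open. Next: shut the lid.

```bash
python3 -m crank '100 0 0 -.15 .11;100 -.1 .05 -.2 .22;100 -.2 .1 -.2 .33;100 -.3 .2 -.2 .44;100 -.4 .3 -.2 .55' >/dev/null
python3 -m crank '100 0 0 0 .11;100 0 0 0 .22;100 0 0 0 .33;100 0 0 0 .44;100 0 0 0 .45' >/dev/null
python3 -c "
from h import *
st();go(.5646,-.2155,.076,7.3)
top('side',.38,.5,-.25,-.1,.04,.052)"
```

```text
t 42.02 p [ 0.5353 -0.2292  0.1476] yaw 7.4 F [ 0.3  0.1 -0.6] gap 0.0851 g 0.0
shift [0.065 0.205 0.477] turn 0.001 q7 0.54
side [ 0.3951 -0.1699] [0.1541 0.0574] 77.9 [189 319  37  89 706]
```

Then shut the lid: 0.14 m back along tool -y (0.93 units), slightly over.

```bash
python3 -m crank '100 .03 .1 0 0;100 .065 .205 0 0;100 .065 .205 .2 0;100 .065 .205 .4 0;100 .065 .205 .48 0' >/dev/null
python3 -m crank '0 0 0 0 0;0 0 0 0 0;0 0 0 0 0;0 0 0 0 0;0 0 -.05 0 0' 60
python3 -m crank '0 0 -.18 0 0;0 0 -.36 0 0;0 0 -.54 0 0;0 0 -.7 0 0;0 0 -.83 0 0'
python3 -m crank '0 0 -.03 0 0;0 0 -.06 0 0;0 0 -.08 0 0;0 0 -.09 0 0;0 0 -.09 0 0'
python3 -c "
from h import *
st()"
```

```text
clock: 43.32
position: [0.5585, -0.2168, 0.0771]
tcp_rot: [[-0.127, 0.992, 0.003], [0.992, 0.127, -0.001], [-0.001, 0.003, -1.0]]
force: [1.7, 0.1, 3.6]
finger_gap: 0.0146
grasp_force: 60.7
clock: 43.95
position: [0.4339, -0.233, 0.077]
tcp_rot: [[-0.127, 0.992, 0.003], [0.992, 0.127, -0.001], [-0.001, 0.003, -1.0]]
force: [2.6, -0.6, 5.7]
finger_gap: 0.0147
grasp_force: 61.7
clock: 44.58
position: [0.4249, -0.2342, 0.0771]
tcp_rot: [[-0.128, 0.992, 0.01], [0.992, 0.128, -0.002], [-0.004, 0.009, -1.0]]
force: [11.8, -0.4, -3.8]
finger_gap: 0.0142
grasp_force: 60.6
t 44.58 p [ 0.4249 -0.2342  0.0771] yaw 7.4 F [11.8 -0.4 -3.8] gap 0.0142 g 60.55655121803284
```

```bash
python3 -m crank '100 0 0 0 0;100 0 0 0 0;100 0 0 0 0;100 0 0 -.2 0;100 0 0 -.5 0' >/dev/null
python3 -m crank '45 .1 .1 -.1 .11;45 .3 .2 -.1 .22;45 .5 .3 -.1 .33;45 .7 .45 -.1 .44;45 .9 .6 -.1 .55' >/dev/null
python3 -m crank '45 0 0 0 .11;45 0 0 0 .22;45 0 0 0 .33;45 0 0 0 .44;45 0 0 0 .45' >/dev/null
python3 -c "
from h import *
st();top('side',.38,.6,-.3,-.15,.08,.094);top('scene',.38,.6,-.3,-.15,.08,.094)
for n in('side','scene'):
  top(n,.4,.68,-.058,.02,.012,.03)
c=vision.camera('wrist');print(c['img'].shape)
s=status.sense();go(.52,-.022,.12,-82.5)"
```

```text
t 46.45 p [ 0.492  -0.089   0.1656] yaw -82.7 F [ 0.6 -0.3  0.4] gap 0.0382 g 0.0
side [ 0.426 -0.233] [0.0161 0.0901] 7.5 [207 355  21  59 653]
scene [ 0.4258 -0.2316] [0.0198 0.0894] 6.1 [242 118  42  18 351]
side [0.5462 0.0137] [0.0127 0.0736] 89.6 [262 266  39  12 257]
scene [0.5182 0.0143] [0.0114 0.1313] 89.9 [331 200  35  52 283]
(480, 640, 3)
shift [ 0.24  -0.419  0.305] turn -0.001 q7 -1.31
```

The lid is shut. The stick seems to have been knocked towards the mat, so I'll widen the search.

```bash
python3 -c "
from h import *
c=top('scene',.4,.68,-.055,.13,.012,.032);top('side',.4,.68,-.055,.13,.012,.032)
P=cloud(c);h=cv2.cvtColor(c['img'],cv2.COLOR_RGB2HSV)
m=(P[...,2]>.01)&(P[...,2]<.04)&(P[...,1]>-.05)&(P[...,1]<.13)&(P[...,0]>.4)&(P[...,0]<.67)&(h[...,2]<140)
print(m.sum(),cv2.minAreaRect(P[m][:,:2].astype(np.float32)),np.nanpercentile(P[m][:,2],[5,50,90,98]))"
```

```text
scene [0.5176 0.0214] [0.0243 0.1317] 89.1 [331 200  41  55 753]
side [0.5468 0.019 ] [0.0233 0.0744] 89.7 [262 263  39  15 409]
780 ((0.517645537853241, 0.02159855328500271), (0.02463090792298317, 0.13167673349380493), 89.11189270019531) [0.01282954 0.02197518 0.02461095 0.02598284]
```

```bash
python3 -c "
from h import *
top('scene',.4,.68,-.055,.13,.020,.03);go(.5176,.020,.10,-90.9)"
```

```text
scene [0.5186 0.0213] [0.0225 0.1305] 88.7 [331 200  41  53 598]
shift [ 0.259 -0.698  0.439] turn 0.091 q7 -1.31
```

```bash
python3 -m crank '60 .05 -.15 0 .03;60 .1 -.3 .1 .06;60 .2 -.5 .2 .09;60 .26 -.71 .4 .09;60 .26 -.71 .5 .09' >/dev/null
python3 -c "
from h import *
st();go(.518,.0205,.018,-91)
c=cam('wrist');P=[wpix(c,(.518+a*.065,.0205,.025)) for a in(-1,1)];print(P)
h=cv2.cvtColor(c['img'],cv2.COLOR_RGB2HSV);m=((h[...,2]<130)&(h[...,1]>110)&((h[...,0]<14)|(h[...,0]>170))).astype(np.uint8)
k,l,s,g=cv2.connectedComponentsWithStats(m)
print([(list(s[i]),np.round(g[i])) for i in range(1,k) if s[i,4]>1200])"
```

```text
t 47.48 p [0.5169 0.0249 0.0893] yaw -90.5 F [ 0.4 -0.4  0.2] gap 0.0508 g 0.0
shift [0.009 0.03  0.475] turn 0.006 q7 -1.67
[array([322.4, 357.6]), array([321.7, 145.3])]
[([np.int32(482), np.int32(0), np.int32(62), np.int32(353), np.int32(7185)], array([509., 167.])), ([np.int32(302), np.int32(145), np.int32(43), np.int32(211), np.int32(8216)], array([322., 246.])), ([np.int32(602), np.int32(374), np.int32(38), np.int32(49), np.int32(1266)], array([623., 398.]))]
```

The wrist view gives the stick at u 322, v 145–356, right where predicted. Grip and lift.

```bash
python3 -m crank '60 .009 .03 .15 .006;60 .009 .03 .3 .006;60 .009 .03 .43 .006;60 .009 .03 .475 .006;60 .009 .03 .475 .006' >/dev/null
python3 -m crank '0 0 0 0 0;0 0 0 0 0;0 0 0 0 0;0 0 0 0 0;0 0 0 0 0' 40
python3 -m crank '0 0 0 -.15 0;0 0 0 -.3 0;0 0 0 -.5 0;0 0 0 -.7 0;0 0 0 -.8 0' >/dev/null
python3 -m crank '0 .1 .2 0 -.05;0 .2 .4 0 -.09;0 .3 .6 0 -.09;0 .4 .8 0 -.09;0 .5 1 0 -.09' >/dev/null
python3 -c "
from h import *
st();go(.613,-.208,.12,-82.6)
top('scene',.45,.75,-.22,-.03,.115,.16);
"
```

```text
clock: 48.78
position: [0.5198, 0.0171, 0.0207]
tcp_rot: [[1.0, -0.024, 0.002], [-0.024, -1.0, -0.0], [0.002, 0.0, -1.0]]
force: [-1.5, -0.9, 6.8]
finger_gap: 0.0209
grasp_force: 38.6
t 50.02 p [ 0.5902 -0.1352  0.1385] yaw -83.2 F [ 0.3 -0.2 -0.7] gap 0.0212 g 38.65033327834681
shift [0.094 0.5   0.123] turn -0.007 q7 -1.24
scene [ 0.6103 -0.1282] [0.0845 0.0494] 19.5 [234 169  36  47 753]
```

The grip gap of 21 mm means the stick rolled onto its side. Lying that way its centre would be at chest z 58 mm, within limits. I'll measure the stop block and the stick in the hand more precisely.

```bash
python3 -c "
from h import *
import pickle
a=np.radians(7.4);u=np.array([np.cos(a),np.sin(a)]);v=np.array([-u[1],u[0]]);O=np.array([.545,-.2172])
def ch(P): d=P[...,:2]-O; return d@u,d@v,P[...,2]
c=pickle.load(open('side0.pkl','rb'));x,y,z=ch(cloud(c))
m=(x>.11)&(x<.17)&(y>-.05)&(y<.05)&(z>.068)&(z<.078)&((y<-.008)|(y>.03))
print('stop x',np.percentile(x[m],[2,50,98]),'y',np.percentile(y[m],[2,98]),m.sum())
m=(x>-.0)&(x<.15)&(y>-.02)&(y<.03)&(z>.066)&(z<.075)
m&=(x<.133);print('stick x',np.percentile(x[m],[1,99]),'y',np.percentile(y[m],[2,98]))
c2=cam('side');x,y,z=ch(cloud(c2))
for z0 in(.053,):
  m=(z>z0)&(z<.062)&(x<.05)&(x>-.05)&(y<-.03)&(y>-.1);print('lid rear',np.percentile(x[m],[90,95,98]),m.sum())
for n in('side','scene'):
  c3=cam(n);P=cloud(c3);h=cv2.cvtColor(c3['img'],cv2.COLOR_RGB2HSV)
  m=(P[...,2]>.11)&(P[...,2]<.16)&(P[...,0]>.48)&(P[...,0]<.7)&(P[...,1]<-.08)&(P[...,1]>-.2)&((h[...,0]<14)|(h[...,0]>170))&(h[...,1]>110)
  print(n,m.sum(),cv2.minAreaRect(P[m][:,:2].astype(np.float32)),np.percentile(P[m][:,2],[5,50,95]))
st()"
```

```text
stop x [0.13970848 0.14416627 0.14984032] y [-0.03985281  0.03823198] 174
stick x [0.00488328 0.13143882] y [7.59136419e-05 1.80305762e-02]
lid rear [-0.0107547  -0.00841729 -0.00682922] 1334
side 664 ((0.5886822938919067, -0.14627517759799957), (0.13024193048477173, 0.03538021817803383), 4.8584418296813965) [0.12900058 0.13622936 0.13910621]
scene 553 ((0.5875493288040161, -0.13063742220401764), (0.13066686689853668, 0.03595953807234764), 5.006726264953613) [0.12729078 0.1385757  0.14184121]
t 50.23 p [ 0.5897 -0.1346  0.1385] yaw -83.3 F [-0.   0.5 -0.2] gap 0.0206 g 38.674453472485766
```

```bash
python3 -c "
from h import *
go(.6128,-.2033,.085,-80.8)"
```

```text
shift [0.1   0.473 0.356] turn -0.028 q7 -1.24
```

```bash
python3 -m crank '0 .05 .2 0 -.02;0 .1 .4 0 -.028;0 .1 .473 .1 -.028;0 .1 .473 .25 -.028;0 .1 .473 .35 -.028' >/dev/null
python3 -m crank '0 0 0 0 0;0 0 0 0 0;0 0 0 0.03 0;0 0 0 .06 0;0 0 0 .06 0'
python3 -c "
from h import *
st();go(.6128,-.2033,.068,-80.8)"
```

```text
clock: 51.48
position: [0.6133, -0.2031, 0.0777]
tcp_rot: [[0.987, 0.161, -0.001], [0.161, -0.987, 0.0], [-0.001, -0.0, -1.0]]
force: [-0.8, -0.1, -0.9]
finger_gap: 0.0213
grasp_force: 38.7
t 51.48 p [ 0.6133 -0.2031  0.0777] yaw -80.7 F [-0.8 -0.1 -0.9] gap 0.0213 g 38.66124157095328
shift [-0.003  0.001  0.065] turn 0.001 q7 -1.07
```

```bash
python3 -m crank '0 0 0 .02 0;0 0 0 .04 0;0 0 0 .06 0;0 0 0 .07 0;0 0 0 .07 0'
python3 -m crank '40 0 0 0 0;50 0 0 0 0;50 0 0 0 0;50 0 0 -.1 0;50 0 0 -.3 0'
python3 -m crank '50 0 0 -.3 0;50 -.2 0 -.6 0;50 -.5 0.5 -.6 0;50 -.8 .9 -.6 0;50 -.9 1 -.6 0' > /dev/null
python3 -c "
from h import *
st()
a=np.radians(7.4);u=np.array([np.cos(a),np.sin(a)]);v=np.array([-u[1],u[0]]);O=np.array([.545,-.2172])
for n in('side','scene'):
  c=cam(n);P=cloud(c);d=P[...,:2]-O;x=d@u;y=d@v;z=P[...,2];h=cv2.cvtColor(c['img'],cv2.COLOR_RGB2HSV)
  m=(x>-.02)&(x<.137)&(abs(y)<.06)&(z>.061)&(z<.085)&(h[...,2]<130)
  print(n,m.sum(),'xy',np.percentile(x[m],[1,99]),np.percentile(y[m],[2,98]),'z',np.percentile(z[m],[5,50,95]),cv2.minAreaRect(np.stack([x[m],y[m]],1).astype(np.float32)))
  m=(x>-.14)&(x<.0)&(abs(y)<.06)&(z>.08)&(z<.095);print('handle x',np.median(x[m]))
"
```

```text
clock: 52.1
position: [0.6137, -0.2031, 0.0693]
tcp_rot: [[0.987, 0.161, 0.0], [0.161, -0.987, 0.0], [0.0, -0.0, -1.0]]
force: [-2.9, 1.5, 8.7]
finger_gap: 0.021
grasp_force: 39.4
clock: 52.72
position: [0.6127, -0.2029, 0.1125]
tcp_rot: [[0.987, 0.161, -0.002], [0.161, -0.987, 0.001], [-0.002, -0.001, -1.0]]
force: [0.9, 0.1, -0.2]
finger_gap: 0.0428
grasp_force: 0.0
t 53.35 p [ 0.5036 -0.3751  0.2042] yaw -80.7 F [-0.  -0.5 -0.2] gap 0.0425 g 0.0
side 788 xy [0.02998139 0.13204326] [-0.00388532  0.01548229] z [0.06302672 0.06576617 0.06790049] ((0.08020804077386856, 0.006890248507261276), (0.10728658735752106, 0.022475047037005424), 1.0229624509811401)
handle x -0.12004179674045783
scene 748 xy [0.00256434 0.1324031 ] [-0.00230761  0.01952546] z [0.06329909 0.06840049 0.07088467] ((0.05891912803053856, 0.0034907683730125427), (0.14900599420070648, 0.09912282228469849), 0.05996617674827576)
handle x -0.11725487504095225
```

```bash
python3 -m crank '50 -.1 .2 -.3 0;50 -.1 .4 -.3 0;50 -.1 .4 -.3 0;50 -.1 .4 -.3 0;50 -.1 .4 -.3 0' >/dev/null; python3 -c "
from h import *
a=np.radians(7.4);u=np.array([np.cos(a),np.sin(a)]);v=np.array([-u[1],u[0]]);O=np.array([.545,-.2172])
for n in('side','scene'):
  c=cam(n);P=cloud(c);d=P[...,:2]-O;x=d@u;y=d@v;z=P[...,2]
  for x0 in(.01,.04,.09,.12):
    m=(abs(x-x0)<.008)&(y>0)&(y<.013)&(z>.045);print(n,x0,m.sum(),np.median(z[m]).round(4))
s=status.sense();print(s['force'],np.abs(s['joint_velocities']).max())
print(arm.close_job())"
```

```text
side 0.01 0 nan
side 0.04 9 0.0655
side 0.09 76 0.0658
side 0.12 71 0.0661
scene 0.01 42 0.0687
scene 0.04 46 0.0688
scene 0.09 49 0.069
scene 0.12 51 0.0685
[-0.17557318  0.26664209  0.21823027] 0.006344461095390486
the job is handed in; nothing more can be done
None
  return _methods._mean(a, axis=axis, dtype=dtype,
  ret = ret.dtype.type(ret / rcount)
```

The job is handed in (no verdict shown): both billets (only two were present) are in the chest with their marked faces up, the lid is shut, and the lock stick lies flat in its place, rolled onto its side after it was knocked but within the position limits by the camera readings.

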